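Hook a parts tray out from under the rack shelf

TASK

Draw the hooked rod out of its sleeve, lay it down on the bench and take it again by its black handle. With the hook, catch the loop of the parts tray hidden under the shelf and pull the tray out gently until its front wall is level with the shelf's front edge, never touching the tray or its loop with the gripper. Then unhook the rod and lay it flat on the bench in front of the shelf, well clear of the loop, leaving the other things where they stand.

Things in the scene. Friction and masses are not known exactly. Their poses are not given: they have to be found in the camera images.
- rack: Fixed low rack: white shelf 180 deep (x) x 460 wide x 30 mm, underside 85 mm above the bench, on blue uprights (inner faces at y = +/-210 mm, 260 mm tall). Totes 70 mm tall stand on the shelf from 25 mm behind its front edge. Origin: on the bench below the middle of the shelf's front edge; x to the back (away from the robot), y left, z up. Place and yaw vary.
- runner: Two fixed aluminium rails, 6 mm high, under the shelf, that carry the tray. Origin: on the bench, in the plane of the shelf's front edge, on the tray's centre line; axes parallel to the rack's. Its y place under the shelf varies. The tray slides along its x.
- tray (a joint): Slide (m) of the blue tray of turned parts, 160 x 140 mm, top at 68 mm: 0 = fully back, grows as it comes out (runner -x), stop at 0.17, starts 0 to 0.015. The front wall's outer face is 0.120 minus this value behind the shelf's front edge. About 4 N friction; stays where left. Its back shows behind the shelf.
- loop (a point): Pull loop, an upright U of 8 mm steel bar in the middle of the tray's front. This point: middle of its upright bar, 34 mm above the bench, 50 mm in front of the front wall, on the runner's centre line. Level bars at 8 and 60 mm height join it to the tray; the opening, 44 mm tall and 46 mm deep, is entered sideways (runner y). It starts 55 to 70 mm behind the shelf edge, hidden from above.
- sleeve: Fixed bottomless steel sleeve, 93 long x 44 wide x 38 mm high, on a thin foot plate; channel 36 wide x 34 mm high, open only at its +x end (mouth 45 mm from the origin). Origin: on the bench in the middle; x points out of the mouth. The rod's handle starts inside it.
- rod: Hooked rod, 200 mm, 0.3 kg. Origin under the middle of the handle; x to the hook, y to the side it turns to. Black handle 26 wide, 24 high, x -40 to 40 mm, flat underside; steel shaft 10 mm thick, axis 12 mm high, x 40 to 155, then a 10 mm hook arm sideways to x 145, y 36 mm, same height. Balance about x 20. Starts at the sleeve's origin and yaw: only shaft and hook stick out.
- hook (a point): Middle of the rod's hook arm: x = 150, y = 18, z = 12 mm in the rod's frame.
- tote: Bystander: loose blue tote of turned parts, 120 x 100 x 55 mm, origin under its middle. Leave alone.
- can: Bystander: loose grey can, 66 mm across, 110 mm tall, origin under its middle. Leave alone.
- bushing: Bystander: flanged steel bushing standing on its flange, 60 mm across, 60 mm tall, origin under its middle. Leave alone.
Things that resemble listed ones, but are neither listed nor needed, are in the scene too. Of the things that look like the rod, the smaller one is meant. What is shaped like the sleeve but turquoise is not meant.

How it is judged:
By the outcome, as a careful person would: the job done as asked, in the order asked, and still so for the second after the job is handed in, with the robot touching nothing.
It also fails if it takes over 61 s, if anything falls off the work surface, if the arm or the gripper's body presses on something with over 40 N, if the wrist force passes 120 N, or if a joint passes its speed limit or range.

ROBOT

A 7-joint arm with a two-finger parallel gripper is mounted at the origin on the work surface. World frame = base frame: x ahead of the robot, y to its left, z up, the work surface at z = 0. Lengths are in m, angles in rad, forces in N, time in s.
With the tool pointing down it reaches from about 0.4 to 0.875 m from the base axis. Payload 19.3 kg.
Tool frame: the origin (TCP) lies on the centre line of the jaws, within the pads' length; the fingertips stand 25 mm ahead of it and the grasp point (between the pads) lies 6 mm ahead of it (tips_ahead is the distance from the TCP to the fingertips, in m); z points along the fingers, y is the direction in which the jaws open and shut (so a half turn about z gives the same grasp; the last joint's range is limited). The gripper opens to 85 mm and grips with 20 to 120 N. Pads are 22 mm wide; open, the fingers measure 114 mm over their backs; the gripper's body (76 mm by 85 mm) begins 54 mm behind the grasp point. The pads swing forward as they close: fully open they stand 13 mm farther back than shut.
Start: joints at [-1.365, 0.521, -0.036, 1.599, 0.021, 1.021, -0.113], TCP at [0.17, 0.601, 0.218] pointing down, gripper open.
Joint ranges: [-2.91, 2.91], [-0.3, 2.13], [-1.5, 1.42], [0.17, 2.43], [-1.26, 4.41], [0.16, 1.93], [-2.52, 2.52]. Speed limits (rad/s): [1.89, 1.89, 2.39, 2.39, 3.01, 3.01, 3.01].

INTERFACE

Orientations are given as [roll, pitch, yaw] about the fixed x, y, z axes, in that order (R = Rz(yaw) Ry(pitch) Rx(roll)).
In Python, from workcell import observe, grab_frame, job_done, outline_of, tips_ahead gives the robot as it stands. The module is installed in compiled form; this text tells all that it offers.
- The arm moves only by the tool move_arm, never from a script. Its argument "motion" is a list of rows, each a list of 2 entries, a list of its own where there are three numbers: the shift along the world's x, y, z in mm, then the turn, a rotation vector about the world's x, y, z in rad. A call has 1 to 12 rows; each row is the pose to reach, as a shift and turn from the pose commanded when the call began; what a row does not reach only later rows make up. A row lasts 1/8 s, in which the tool goes at most 62.5 mm and 10.7 degrees, less where a joint would pass 70% of its speed; a pose out of reach is approached as far as the arm can. A call with a gripper value outside its range is refused whole. "jaw" is the finger opening in mm, from 0 to 85.4, set as the call begins (left out, the last holds). The fingers move at their own pace and stop on an object; "grip_force" is the grip in N (left out, the last holds). Time passes only in rows, so rows that repeat a pose let the fingers close. It gives the time, the measured TCP pose, the force and the opening at its end, in the units of the state.
- observe(): the state, without advancing time (a new reading comes with each control period).
- grab_frame(name): name is "scene" or "top" or "wrist"; returns a dict with "frame" (400x640x3 uint8, red, green, blue), "fx", "fy", "cx", "cy" (pixels), "dist" ([k1, k2, p1, p2, k3] as OpenCV has them; the pictures are not rectified), "T" (4x4, takes a point from camera to world coordinates); the wrist camera has in their place "mount" (4x4, takes a point from camera to tool coordinates, whose origin is the TCP and whose axes are the flange's). Camera axes: x right, y down, z forward; pixel columns grow to the right and rows downward; lengths in m; the calibration is good to about 2 mm. A picture is of the moment at which its call begins: read the wrist's pose just before it. There is no depth.
- job_done(): hands the job in, once; it reports no verdict.
Trained networks look in the newest picture that a camera, given by its name, has taken for a name from the list of things; names that differ only in an ending like _2 or _b are one class to them, and where a whole thing is asked for, a point or a joint stands for the part that bears it (a point fixed in the world has none). Each returns a list of dicts, best first, with "score" (0 to 1); they miss things now and then, are a little off and sometimes report something else, mostly with a low value. They report only what shows in the picture. A call takes as long as a camera call. They do not tell look-alikes from the thing itself.
- outline_of(label, camera): "pixels" (400x640 bool, what is visible of it) and "pixel" ([column, row] in pixels, amid what is visible of it).
The state is a dict: "clock": time; "qpos": joint angles; "qd": joint speeds; "joint_efforts": joint torques, N m; "position": TCP position; "tool_rot": TCP orientation; "force": force on the tool from outside, world axes, zero at the start; "moment": the same for the moment, N m; "grip_width": finger opening in m.
Only numpy, scipy, OpenCV 4.12 (cv2) and the standard library are available. Lean on these libraries where they do the work, as an engineer would, in place of code of your own. Each camera call takes 0.05 s, during which the arm holds its last target.

## Working session

There is one attempt and no reset: what is moved stays moved. The work goes in short steps, Python scripts to look and compute and a tool call to move; the robot and the scene stay as the last step left them, time stands still between calls to the robot, and variables do not carry over. Pictures are saved under pics/ and viewed, and the job is handed in when it is done.

Besides the shell and the picture viewer there is one more tool, called by a JSON object that holds its "op" and its "data", one argument or row to a line. move_arm: Moves the arm, as the interface text tells. Its arguments: {"type":"object","properties":{"motion":{"type":"array"},"jaw":{"type":"number"},"grip_force":{"type":"number"}},"required":["motion"]}

```bash
mkdir -p pics; python3 - <<'E'
from workcell import *
import cv2,numpy as np,json
s=observe(); print({k:np.round(v,4).tolist() if not isinstance(v,(int,float)) else v for k,v in s.items()})
for c in ("scene","top"):
    f=grab_frame(c); cv2.imwrite(f"pics/{c}0.png",f["frame"][:,:,::-1])
    print(c,f["fx"],f["fy"],f["cx"],f["cy"],f["dist"],np.round(f["T"],4).tolist())
    for l in ("rack","runner","tray","loop","sleeve","rod","hook","tote","can","bushing"):
        print(l,[(round(d["score"],2),np.round(d["pixel"]).tolist(),int(d["pixels"].sum())) for d in outline_of(l,c)])
print(tips_ahead)
E
```

```text
{'clock': 0.0, 'qpos': [-1.3652, 0.522, -0.0363, 1.6, 0.0212, 1.0211, -0.1128], 'qd': [0.0008, 0.001, -0.0011, -0.0006, 0.0007, -0.0016, 0.0012], 'joint_efforts': [0.001, -92.7113, 1.9808, -36.9916, 0.0179, 0.0085, -0.0], 'position': [0.1701, 0.601, 0.2171], 'tool_rot': [-3.1405, 0.0001, 2.8658], 'force': [0.5383, -0.4227, -0.9446], 'moment': [-0.0127, 0.0344, 0.0081], 'grip_width': 0.08572561435757418}
scene 505.3265810099036 505.3265810099036 316.5538341379872 200.91483189266143 [-0.13400291  0.          0.          0.          0.        ] [[0.959, -0.2652, 0.0998, 0.3744], [-0.2832, -0.8837, 0.3727, -0.5384], [-0.0107, -0.3857, -0.9226, 1.5341], [0.0, 0.0, 0.0, 1.0]]
rack [(0.98, [383.0, 199.0], 10795)]
runner [(0.81, [430.0, 198.0], 882)]
tray [(0.75, [432.0, 198.0], 842)]
loop [(0.66, [433.0, 198.0], 884)]
sleeve [(0.81, [242.0, 164.0], 516), (0.75, [282.0, 144.0], 503)]
rod [(0.81, [285.0, 88.0], 408), (0.44, [291.0, 174.0], 131)]
hook [(0.43, [296.0, 178.0], 133), (0.37, [427.0, 199.0], 863)]
tote [(0.88, [317.0, 349.0], 1716)]
can [(0.89, [364.0, 334.0], 471), (0.72, [292.0, 176.0], 147), (0.43, [434.0, 199.0], 810)]
bushing [(0.88, [404.0, 334.0], 307)]
top 481.411347404163 481.411347404163 320.94782905414286 199.50054484455927 [0.00590445 0.         0.         0.         0.        ] [[0.0206, -0.978, 0.2077, 0.2714], [-0.9998, -0.0195, 0.007, 0.0697], [-0.0028, -0.2078, -0.9782, 1.3363], [0.0, 0.0, 0.0, 1.0]]
rack [(0.75, [360.0, 129.0], 14926)]
runner [(0.84, [363.0, 81.0], 799)]
tray [(0.97, [368.0, 80.0], 844), (0.65, [491.0, 255.0], 2113)]
loop [(0.68, [365.0, 80.0], 849)]
sleeve [(0.62, [242.0, 221.0], 866), (0.55, [247.0, 276.0], 966)]
rod [(0.66, [287.0, 220.0], 203), (0.56, [166.0, 194.0], 916), (0.18, [368.0, 82.0], 847)]
hook [(0.97, [164.0, 195.0], 959), (0.57, [285.0, 221.0], 133)]
tote [(0.81, [492.0, 256.0], 2210)]
can [(0.71, [492.0, 198.0], 820)]
bushing [(0.6, [495.0, 163.0], 415)]
0.025
```

View pics/scene0.png

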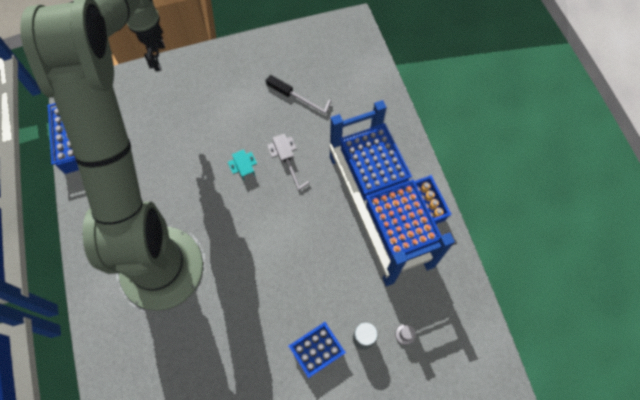

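View pics/top0.png

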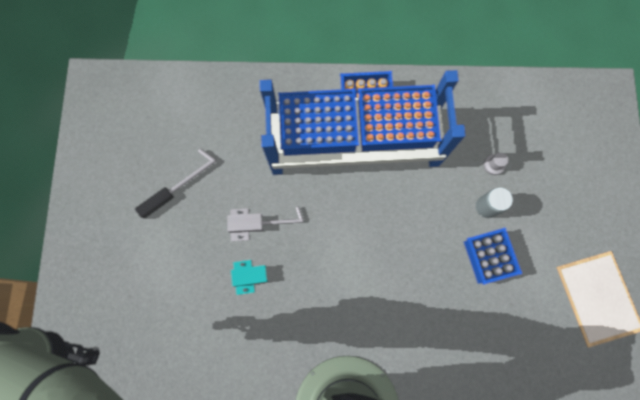

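```bash
python3 - <<'E'
import cv2
t=cv2.imread('pics/top0.png'); cv2.imwrite('pics/topc.png',cv2.resize(t[170:310,200:340],None,fx=4.2,fy=4.2,interpolation=cv2.INTER_CUBIC))
cv2.imwrite('pics/topr.png',cv2.resize(t[40:200,240:500],None,fx=3,fy=3,interpolation=cv2.INTER_CUBIC))
t=cv2.imread('pics/scene0.png'); cv2.imwrite('pics/scec.png',cv2.resize(t[110:240,210:340],None,fx=4.2,fy=4.2,interpolation=cv2.INTER_CUBIC))
E
```

```text
(no output)
```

View pics/topc.png

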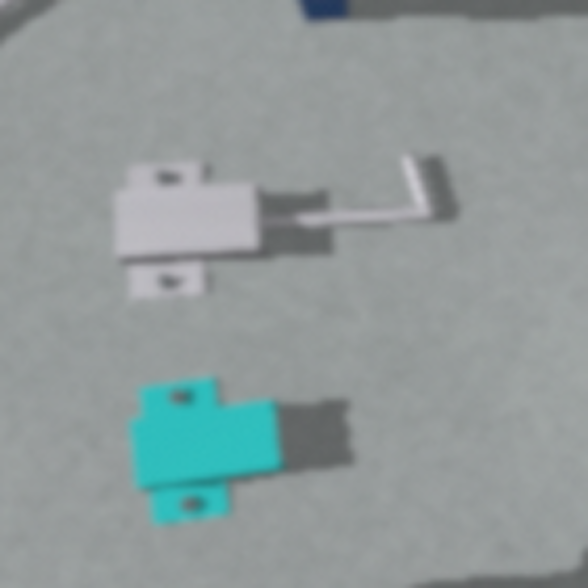

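View pics/topr.png

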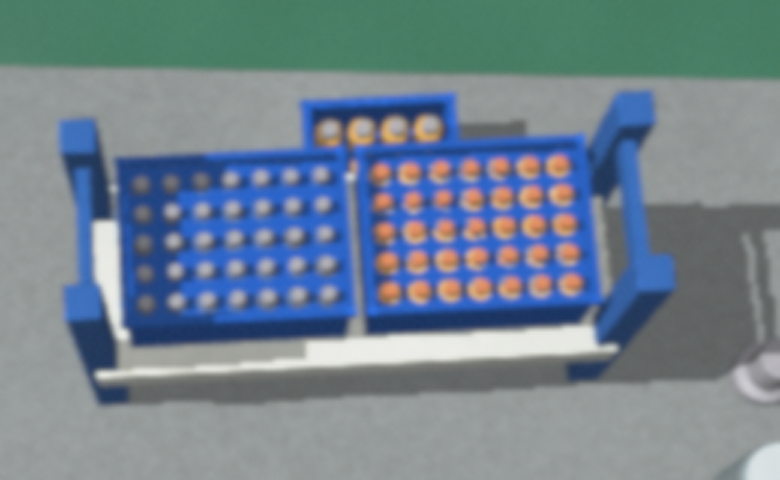

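View pics/scec.png

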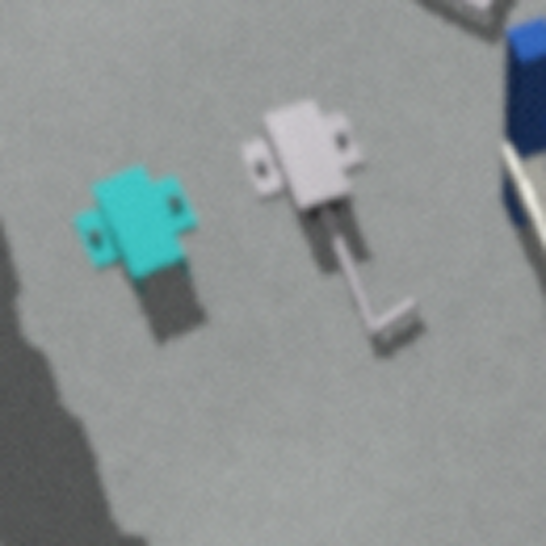

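The rod candidates in the top picture are the small hooked rod in the grey sleeve (287,220) and the larger free rod (166,194). The sleeve candidates are grey (244,223) and turquoise (247,276). By the description I choose the small rod and the grey sleeve, and the crop confirms this. The tray's back shows behind the shelf at (366,82).

```bash
cat > h.py <<'E'
from workcell import *
import cv2,numpy as np
def world(f,px,z,T=None):
    T=f["T"] if T is None else T
    K=np.array([[f["fx"],0,f["cx"]],[0,f["fy"],f["cy"]],[0,0,1]])
    p=cv2.undistortPoints(np.array(px,float).reshape(-1,1,2),K,np.array(f["dist"]))[:,0]
    d=np.c_[p,np.ones(len(p))]@T[:3,:3].T; o=T[:3,3]
    return o+d*((z-o[2])/d[:,2])[:,None]
def proj(f,P,T=None):
    T=f["T"] if T is None else T
    K=np.array([[f["fx"],0,f["cx"]],[0,f["fy"],f["cy"]],[0,0,1]])
    Ti=np.linalg.inv(T)
    return cv2.projectPoints(np.array(P,float),cv2.Rodrigues(Ti[:3,:3])[0],Ti[:3,3],K,np.array(f["dist"]))[0][:,0]
def crop(img,x0,y0,w,h,s,name):
    cv2.imwrite(name,cv2.resize(img[y0:y0+h,x0:x0+w,::-1],None,fx=s,fy=s,interpolation=cv2.INTER_CUBIC))
E
python3 - <<'E'
from h import *
np.set_printoptions(precision=4,suppress=True)
f=grab_frame("top")
c=lambda L,x,y,s:[(a/s+x,b/s+y) for a,b in L]
print("sleeve",world(f,c([(118,190),(258,185),(260,250),(118,258)],200,170,4.2),.038))
print("rod corner,tip,shaft",world(f,c([(425,212),(407,157),(297,219)],200,170,4.2),.012))
print("shelf front top",world(f,c([(97,372),(615,347)],240,40,3),.115), "upr front",world(f,c([(64,288),(98,285),(637,258),(675,258)],240,40,3),.26))
print("tray back top",world(f,c([(302,101),(456,95)],240,40,3),.068))
g=grab_frame("scene")
print("sleeve s",world(g,c([(263,112),(312,100),(350,193),(303,210)],210,110,4.2),.038))
print("rod s",world(g,c([(374,326),(412,303),(342,243)],210,110,4.2),.012))
crop(g["frame"],320,90,160,210,2.8,"pics/scer.png")
E
```

```text
sleeve [[0.498  0.3323 0.038 ]
 [0.5032 0.2411 0.038 ]
 [0.4604 0.2378 0.038 ]
 [0.4534 0.3295 0.038 ]]
rod corner,tip,shaft [[0.4918 0.1329 0.012 ]
 [0.5288 0.146  0.012 ]
 [0.4854 0.2176 0.012 ]]
shelf front top [[ 0.6239  0.2084  0.115 ]
 [ 0.6557 -0.2468  0.115 ]] upr front [[ 0.6499  0.2206  0.26  ]
 [ 0.6529  0.1941  0.26  ]
 [ 0.6834 -0.2289  0.26  ]
 [ 0.684  -0.2587  0.26  ]]
tray back top [[ 0.9085  0.03    0.068 ]
 [ 0.9174 -0.1162  0.068 ]]
sleeve s [[0.46   0.3364 0.038 ]
 [0.501  0.3356 0.038 ]
 [0.508  0.2444 0.038 ]
 [0.4682 0.2406 0.038 ]]
rod s [[0.4971 0.1388 0.012 ]
 [0.5312 0.1494 0.012 ]
 [0.4922 0.2164 0.012 ]]
```

View pics/scer.png

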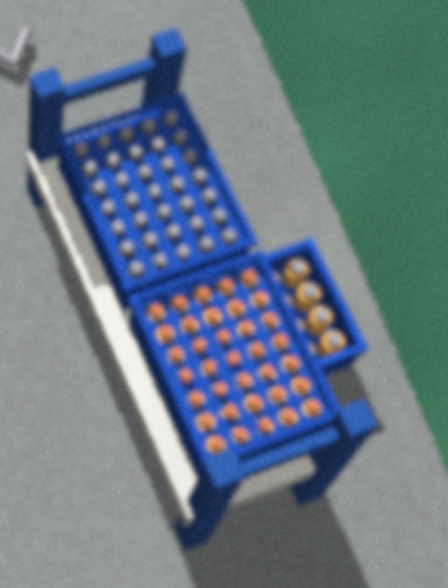

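```bash
cat > ov.py <<'E'
from h import *
import sys
def fr(x,y,yaw):
    c,s=np.cos(yaw),np.sin(yaw); return lambda P:np.array([[x+c*p[0]-s*p[1],y+s*p[0]+c*p[1],p[2]] for p in P])
def seg(img,f,P,col,off,s,T=None):
    q=(proj(f,P,T)-np.array(off))*s
    cv2.polylines(img,[np.round(q).astype(int)],False,col,1,cv2.LINE_AA)
def up(f,x0,y0,w,h,s): return np.ascontiguousarray(cv2.resize(f["frame"][y0:y0+h,x0:x0+w,::-1],None,fx=s,fy=s,interpolation=cv2.INTER_CUBIC))
E
cat > fit.py <<'E'
from ov import *
R=eval(sys.argv[1]); ry,s=eval(sys.argv[2]); S=eval(sys.argv[3]); tag=sys.argv[4]
for cam,b1,b2 in (("top",(240,40,260,160,3),(200,170,140,140,4.2)),("scene",(320,90,160,210,2.8),(210,110,130,130,4.2))):
    f=grab_frame(cam)
    im=up(f,*b1);F=fr(*R)
    g=(0,255,0)
    for z in(.085,.115): seg(im,f,F([(.18,.23,z),(0,.23,z),(0,-.23,z),(.18,-.23,z)]),g,b1[:2],b1[4])
    for y in(.21,-.21): seg(im,f,F([(0,y,0.),(0,y,.26)]),(0,255,255),b1[:2],b1[4])
    w0=.12-s
    seg(im,f,F([(w0,ry+.07,.068),(w0+.16,ry+.07,.068),(w0+.16,ry-.07,.068),(w0,ry-.07,.068)]),(255,0,255),b1[:2],b1[4])
    cv2.imwrite(f"pics/fit_{cam}_r{tag}.png",im)
    im=up(f,*b2);F=fr(*S)
    seg(im,f,F([(-.0465,-.022,.038),(.0465,-.022,.038),(.0465,.022,.038),(-.0465,.022,.038),(-.0465,-.022,.038)]),g,b2[:2],b2[4])
    seg(im,f,F([(.05,0,.012),(.15,0,.012),(.15,.036,.012)]),(0,0,255),b2[:2],b2[4])
    cv2.imwrite(f"pics/fit_{cam}_s{tag}.png",im)
E
python3 fit.py "(.6398,-.0192,.0698)" "(-.0428,.009)" "(.4815,.2873,-1.50)" a
python3 - <<'E'
import cv2,numpy as np
a=[cv2.imread(f'pics/fit_{c}_{k}a.png') for c in('top','scene') for k in 'rs']
cv2.imwrite('pics/fs.png',np.hstack([a[1][:,180:540] if 0 else cv2.resize(a[1],(400,400)),cv2.resize(a[3],(400,400))]))
E
```

```text
(no output)
```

View pics/fit_top_ra.png

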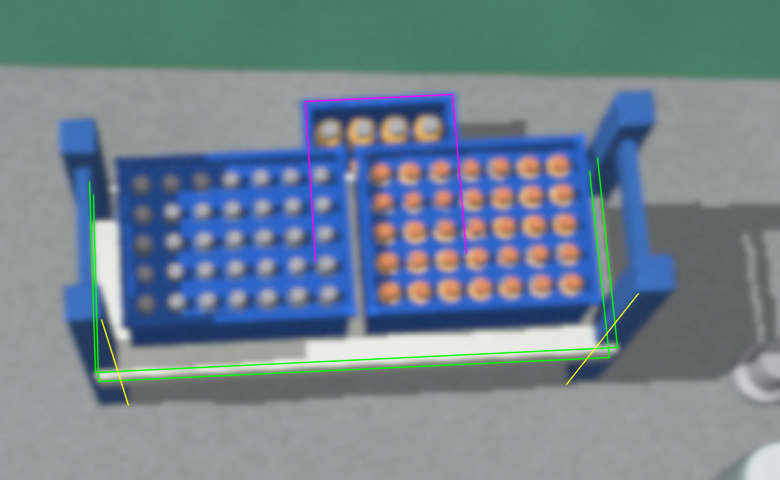

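View pics/fit_scene_ra.png

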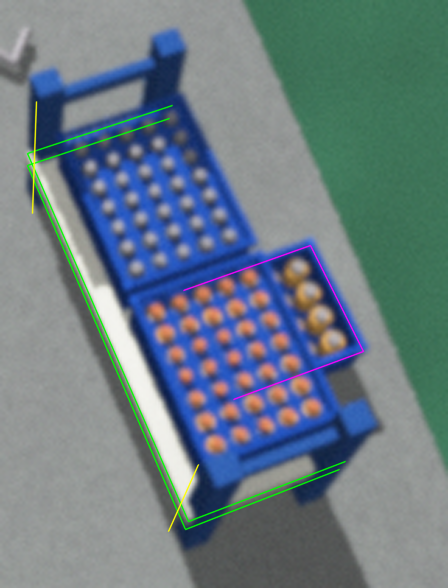

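View pics/fs.png

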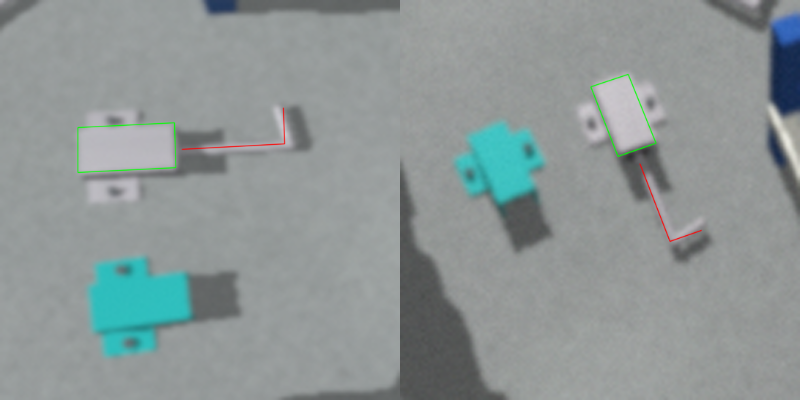

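The model fits both views to within about 2 mm. The rack is at (0.640,-0.019) with yaw 0.07, the runner at y = -0.043 with the tray at about 0.009, and the sleeve at (0.4815,0.287) with yaw -1.50. I'm moving above the shaft next.

{"op": "move_arm", "data": {
  "motion": [
    [[30, -38, -9], [0, 0, -0.12]],
    [[62, -78, -19], [0, 0, -0.24]],
    [[94, -118, -29], [0, 0, -0.37]],
    [[126, -158, -39], [0, 0, -0.49]],
    [[158, -198, -49], [0, 0, -0.61]],
    [[190, -238, -58], [0, 0, -0.73]],
    [[222, -278, -68], [0, 0, -0.86]],
    [[254, -318, -78], [0, 0, -0.98]],
    [[286, -358, -88], [0, 0, -1.1]],
    [[317, -398, -97], [0, 0, -1.224]],
    [[317, -398, -97], [0, 0, -1.224]],
    [[317, -398, -97], [0, 0, -1.224]]
  ],
  "jaw": 40,
  "grip_force": 50
}}

```text
clock: 2.8
position: [0.4871, 0.2037, 0.1207]
tool_rot: [-3.141, -0.0, 1.642]
force: [-0.7, -0.4, -1.0]
grip_width: 0.0399
```

```bash
cat > w.py <<'E'
from ov import *
from scipy.spatial.transform import Rotation as Ro
def wrist():
    s=observe(); f=grab_frame("wrist")
    r=np.array(s["tool_rot"]); T=np.eye(4); T[:3,:3]=Ro.from_euler('xyz',r).as_matrix(); T[:3,3]=s["position"]
    f["T"]=T@f["mount"]; return s,f
E
python3 - <<'E'
from w import *
np.set_printoptions(precision=4,suppress=True)
s,f=wrist(); print(s["position"],s["tool_rot"],s["qpos"],s["force"],s["grip_width"]); print(f["mount"],f["T"],f["fx"])
im=f["frame"][:,:,::-1].copy()
S=(.4815,.2873,-1.50);F=fr(*S)
seg(im,f,F([(-.0465,-.022,.038),(.0465,-.022,.038),(.0465,.022,.038),(-.0465,.022,.038),(-.0465,-.022,.038)]),(0,255,0),(0,0),1)
seg(im,f,F([(.05,0,.012),(.155,0,.012),(.145,.036,.012)]),(0,0,255),(0,0),1)
cv2.imwrite('pics/w1.png',im)
E
```

```text
[0.4871 0.2037 0.1207] [-3.1414 -0.0003  1.6424] [-0.7262  0.5223  0.2958  1.9547 -0.2292  0.6967 -0.2193] [-0.6782 -0.3873 -0.9576] 0.03990772523095749
[[ 0.0006 -0.9503 -0.3113  0.0793]
 [ 1.      0.0007 -0.      0.0015]
 [ 0.0003 -0.3113  0.9503 -0.1552]
 [ 0.      0.      0.      1.    ]] [[ 0.9974  0.0687  0.022   0.4829]
 [ 0.0722 -0.9479 -0.3102  0.2828]
 [-0.0005  0.311  -0.9504  0.2759]
 [ 0.      0.      0.      1.    ]] 307.6258333723944
```

View pics/w1.png

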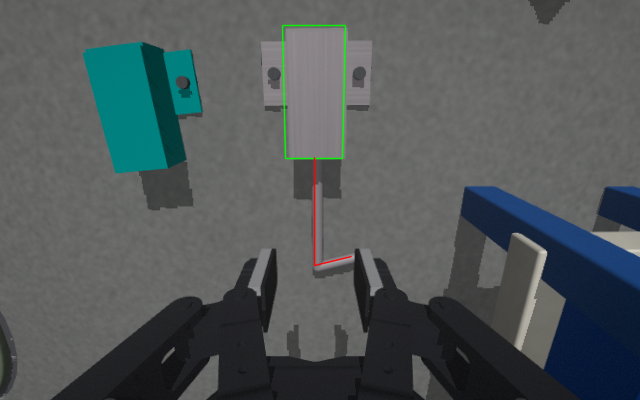

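The wrist view shows the shaft at pixels (318,185) to (318,265). It sits 2 mm to +x of the model, and the grey sleeve matches. I'm descending to grip the shaft.

{"op": "move_arm", "data": {
  "motion": [
    [[2, 0, -35], [0, 0, 0]],
    [[2, 0, -70], [0, 0, 0]],
    [[2, 0, -91], [0, 0, 0]],
    [[2, 0, -91], [0, 0, 0]],
    [[2, 0, -91], [0, 0, 0]]
  ]
}}

```text
clock: 3.48
position: [0.4894, 0.2041, 0.0306]
tool_rot: [3.141, -0.001, 1.643]
force: [-0.5, -0.3, 0.4]
grip_width: 0.0404
```

{"op": "move_arm", "data": {
  "motion": [
    [[0, 0, 0], [0, 0, 0]],
    [[0, 0, 0], [0, 0, 0]],
    [[0, 0, 0], [0, 0, 0]],
    [[0, 0, 0], [0, 0, 0]]
  ],
  "jaw": 0
}}

```text
clock: 3.98
position: [0.4893, 0.2034, 0.0298]
tool_rot: [3.141, -0.0, 1.642]
force: [-0.8, -0.1, -0.7]
grip_width: -0.0002
```

```bash
python3 - <<'E'
from w import *
s,f=wrist(); print(s["grip_width"],s["position"])
cv2.imwrite('pics/w2.png',f["frame"][:,:,::-1])
f=grab_frame("scene"); crop(f["frame"],210,90,150,130,4,"pics/s2.png")
E
```

```text
-0.00024453565268250346 [0.4892554  0.20338188 0.02981757]
```

View pics/w2.png

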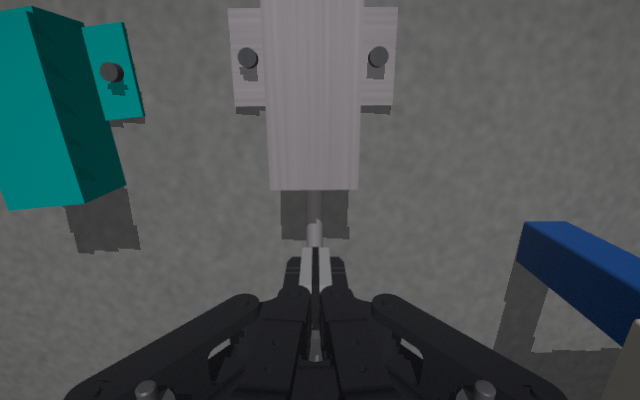

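View pics/s2.png

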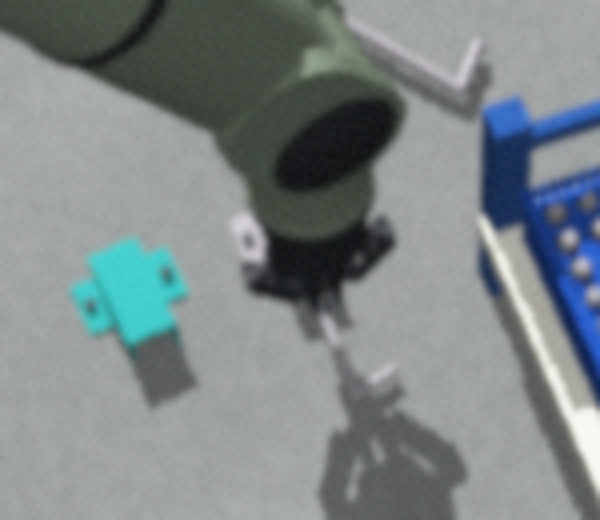

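```bash
python3 - <<'E'
from w import *
s,f=wrist()
T=f["T"]@np.linalg.inv(f["mount"])
for z in (0,.006,.013,.025): print(z,proj(f,[(T@[0.011,0,z,1])[:3],(T@[-.011,0,z,1])[:3]]).round(1).tolist())
crop(f["frame"],230,180,180,200,3,"pics/w2c.png")
E
```

```text
0 [[312.3, 232.2], [312.4, 267.5]]
0.006 [[312.4, 227.9], [312.5, 262.3]]
0.013 [[312.5, 223.3], [312.6, 256.6]]
0.025 [[312.7, 216.0], [312.7, 247.8]]
```

View pics/w2c.png

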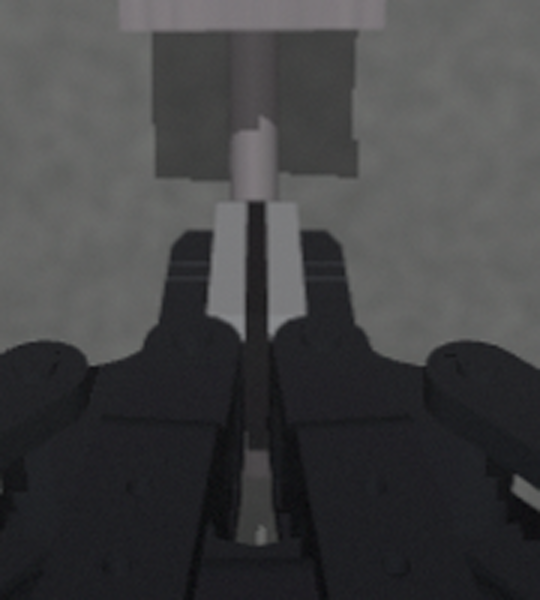

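```bash
python3 - <<'E'
from w import *
f=grab_frame("scene")
for z in (.005,.03,.05,.08): print(z,((proj(f,[(.489,.203-.011,z),(.489,.203+.011,z)])-[230,130])*7).round(0).tolist())
crop(f["frame"],230,130,90,80,7,"pics/s3.png")
E
```

```text
0.005 [[438.0, 317.0], [426.0, 277.0]]
0.03 [[435.0, 294.0], [423.0, 254.0]]
0.05 [[433.0, 275.0], [420.0, 235.0]]
0.08 [[429.0, 246.0], [416.0, 206.0]]
```

View pics/s3.png

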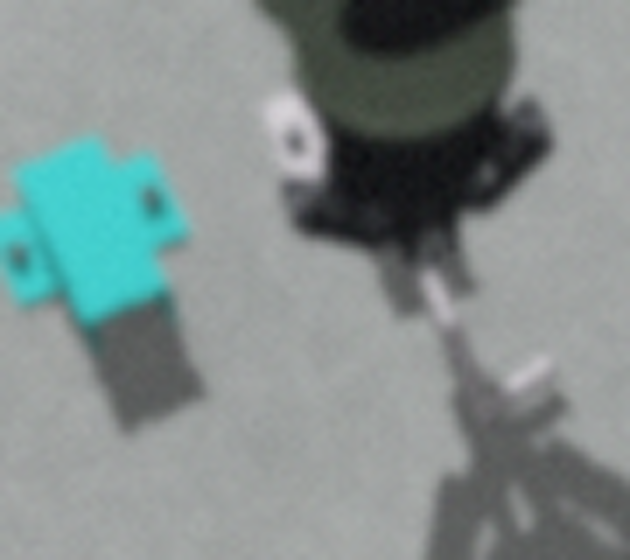

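The fingers closed on nothing. Both the wrist and scene views put the real fingertips about 45 mm higher than the stated 25 mm ahead. I'll reopen and lower in small steps, watching the force.

{"op": "move_arm", "data": {
  "motion": [
    [[0, 0, 0], [0, 0, 0]],
    [[0, 0, 0], [0, 0, 0]],
    [[0, 0, -10], [0, 0, 0]],
    [[0, 0, -20], [0, 0, 0]],
    [[0, 0, -20], [0, 0, 0]]
  ],
  "jaw": 40
}}

```text
clock: 4.8
position: [0.4886, 0.203, 0.0086]
tool_rot: [-3.14, 0.001, 1.642]
force: [-0.2, -0.1, 1.3]
grip_width: 0.0403
```

```bash
python3 - <<'E'
from w import *
s,f=wrist(); print(s["grip_width"],s["position"],s["force"])
crop(f["frame"],160,120,310,240,2.5,"pics/w4.png")
T=f["T"]@np.linalg.inv(f["mount"])
for x in(.011,-.011):
  for z in (-.03,-.02,-.01,0,.025): print(x,z,((proj(f,[(T@[x,.02,z,1])[:3],(T@[x,-.02,z,1])[:3]])-[160,120])*2.5).round(0).tolist())
E
```

```text
0.04032138299132201 [0.48864583 0.20302153 0.00861805] [-0.16046914 -0.09637605  1.33654232]
0.011 -0.03 [[489.0, 347.0], [270.0, 347.0]]
0.011 -0.02 [[482.0, 322.0], [277.0, 322.0]]
0.011 -0.01 [[477.0, 300.0], [284.0, 300.0]]
0.011 0 [[472.0, 280.0], [290.0, 280.0]]
0.011 0.025 [[462.0, 240.0], [302.0, 240.0]]
-0.011 -0.03 [[484.0, 449.0], [276.0, 448.0]]
-0.011 -0.02 [[478.0, 419.0], [282.0, 419.0]]
-0.011 -0.01 [[473.0, 392.0], [288.0, 392.0]]
-0.011 0 [[468.0, 369.0], [294.0, 369.0]]
-0.011 0.025 [[459.0, 319.0], [305.0, 319.0]]
```

View pics/w4.png

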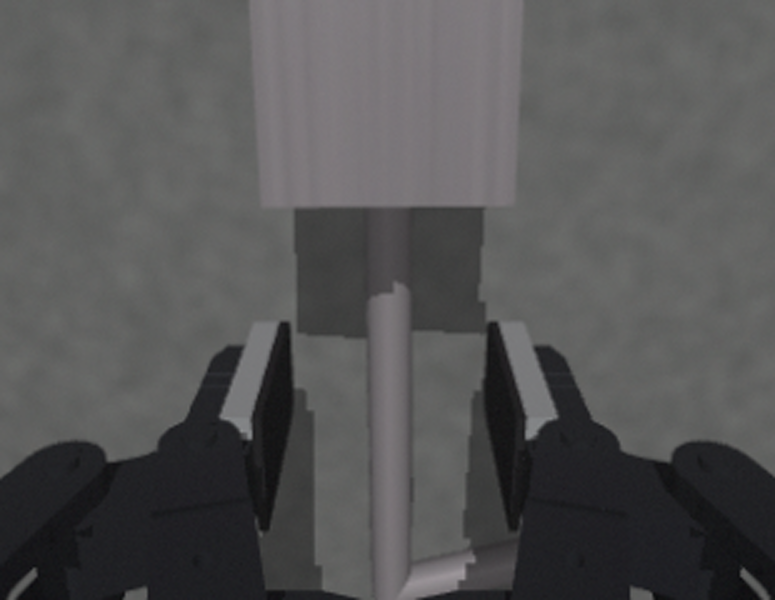

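{"op": "move_arm", "data": {
  "motion": [
    [[0, 0, -8], [0, 0, 0]],
    [[0, 0, -16], [0, 0, 0]],
    [[0, 0, -16], [0, 0, 0]]
  ]
}}

```text
clock: 5.22
position: [0.4889, 0.2032, -0.007]
tool_rot: [-3.141, 0.0, 1.642]
force: [-0.9, 1.0, 0.2]
grip_width: 0.0402
```

```bash
python3 - <<'E'
from w import *
s,f=wrist(); print(s["grip_width"],s["position"],s["force"])
crop(f["frame"],160,120,310,240,2.5,"pics/w5.png")
E
```

```text
0.040183297889299655 [ 0.48885469  0.20317892 -0.00699473] [-0.88188881  1.03467555  0.15509672]
```

View pics/w5.png

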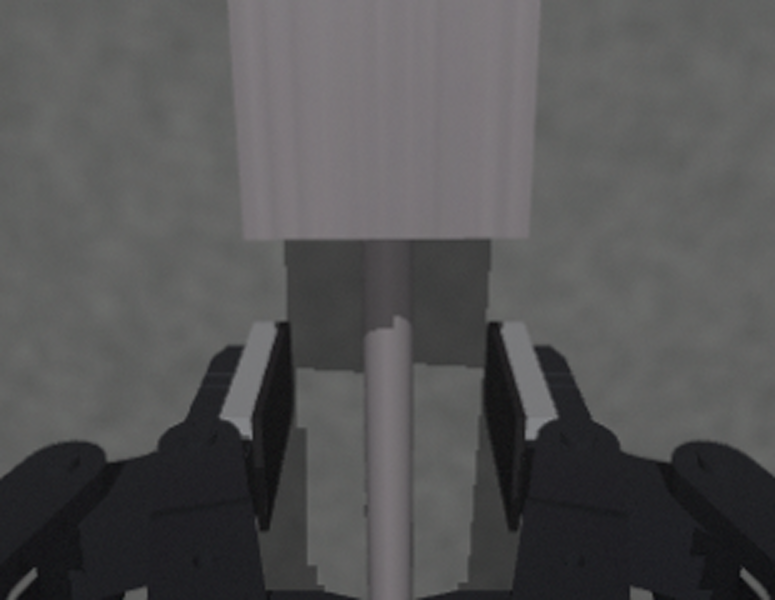

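{"op": "move_arm", "data": {
  "motion": [
    [[0, 0, -5], [0, 0, 0]],
    [[0, 0, -5], [0, 0, 0]]
  ]
}}

```text
clock: 5.52
position: [0.4891, 0.2033, -0.0116]
tool_rot: [-3.141, 0.0, 1.642]
force: [-0.2, -0.5, 0.0]
grip_width: 0.0403
```

{"op": "move_arm", "data": {
  "motion": [
    [[0, 0, 0], [0, 0, 0]],
    [[0, 0, 0], [0, 0, 0]],
    [[0, 0, 0], [0, 0, 0]],
    [[0, 0, 0], [0, 0, 0]]
  ],
  "jaw": 0
}}

```text
clock: 6.02
position: [0.4892, 0.2034, -0.0112]
tool_rot: [-3.142, -0.0, 1.642]
force: [-1.1, 0.1, 1.8]
grip_width: 0.008
```

{"op": "move_arm", "data": {
  "motion": [
    [[0, 0, 1], [0, 0, 0]],
    [[1, -15, 1], [0, 0, 0]],
    [[2, -35, 1], [0, 0, 0]],
    [[4, -55, 1], [0, 0, 0]],
    [[5, -75, 1], [0, 0, 0]],
    [[7, -95, 1], [0, 0, 0]],
    [[8, -115, 1], [0, 0, 0]],
    [[9, -130, 1], [0, 0, 0]],
    [[10, -140, 1], [0, 0, 0]],
    [[10, -140, 0], [0, 0, 0]],
    [[10, -140, 0], [0, 0, 0]]
  ]
}}

```text
clock: 7.4
position: [0.4994, 0.0635, -0.0113]
tool_rot: [3.141, 0.0, 1.642]
force: [0.2, -2.9, 1.8]
grip_width: 0.0079
```

```bash
python3 - <<'E'
from w import *
s,f=wrist(); print(s["grip_width"],s["position"],s["force"])
cv2.imwrite("pics/w6.png",f["frame"][:,:,::-1])
E
```

```text
0.007867365259688227 [ 0.49941586  0.06353316 -0.01126108] [ 0.20099693 -2.85828541  1.79805526]
```

View pics/w6.png

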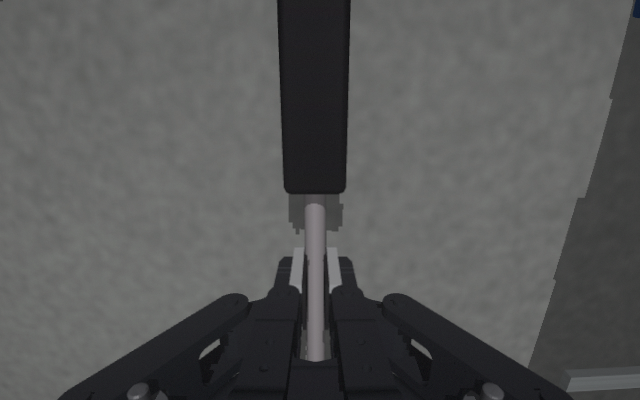

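The rod is out, with its handle at pixels (315,0) to (315,193). Now I'll release it on the bench, rise, and move over the handle.

{"op": "move_arm", "data": {
  "motion": [
    [[0, 0, 0], [0, 0, 0]],
    [[0, 0, 0], [0, 0, 0]],
    [[0, 0, 25], [0, 0, 0]],
    [[-1, 20, 60], [0, 0, 0]],
    [[-4, 60, 70], [0, 0, 0]],
    [[-7, 97, 70], [0, 0, 0]],
    [[-7, 97, 70], [0, 0, 0]],
    [[-7, 97, 70], [0, 0, 0]]
  ],
  "jaw": 60
}}

```text
clock: 8.45
position: [0.492, 0.1601, 0.0586]
tool_rot: [-3.141, 0.0, 1.642]
force: [-0.3, -0.3, -0.5]
grip_width: 0.0603
```

```bash
python3 - <<'E'
from w import *
s,f=wrist(); print(s["grip_width"],s["position"],s["force"])
im=f["frame"][:,:,::-1].copy()
F=fr(.4815+.0015+.010,.2873-.140,-1.50)
seg(im,f,F([(-.04,-.013,.024),(.04,-.013,.024),(.04,.013,.024),(-.04,.013,.024),(-.04,-.013,.024)]),(0,255,0),(0,0),1)
seg(im,f,F([(.05,0,.012),(.155,0,.012),(.145,.036,.012)]),(0,0,255),(0,0),1)
cv2.imwrite("pics/w7.png",im)
E
```

```text
0.06032139446236371 [0.49204622 0.16008263 0.05859346] [-0.26595603 -0.31910728 -0.47800923]
```

View pics/w7.png

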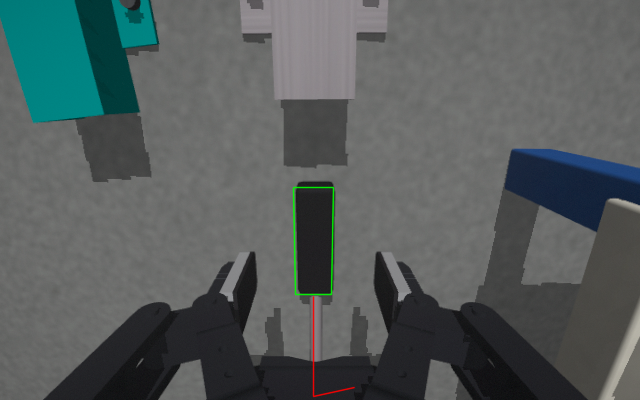

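{"op": "move_arm", "data": {
  "motion": [
    [[1, 0, -25], [0, 0, 0]],
    [[1, 0, -50], [0, 0, 0]],
    [[1, 0, -70], [0, 0, 0]],
    [[1, 0, -70], [0, 0, 0]]
  ]
}}

```text
clock: 9.0
position: [0.4926, 0.159, -0.0123]
tool_rot: [-3.139, 0.001, 1.64]
force: [0.5, -1.3, 0.4]
grip_width: 0.0599
```

{"op": "move_arm", "data": {
  "motion": [
    [[0, 0, 0], [0, 0, 0]],
    [[0, 0, 0], [0, 0, 0]],
    [[0, 0, 0], [0, 0, 0]],
    [[0, 0, 0], [0, 0, 0]]
  ],
  "jaw": 0,
  "grip_force": 80
}}

```text
clock: 9.5
position: [0.4937, 0.1603, -0.0102]
tool_rot: [3.14, -0.0, 1.641]
force: [-2.3, -1.3, 12.3]
grip_width: 0.0245
```

The handle is gripped at 24.5 mm. Next I lift, turn the rod by +90°, and carry it to the pre-entry pose in front of the rack.

{"op": "move_arm", "data": {
  "motion": [
    [[0, 0, 12], [0, 0, 0]],
    [[-12, -15, 23], [0, 0, 0.07]],
    [[-25, -45, 23], [0, 0, 0.22]],
    [[-38, -78, 23], [0, 0, 0.38]],
    [[-46, -111, 23], [0, 0, 0.55]],
    [[-51, -144, 23], [0, 0, 0.72]],
    [[-51, -177, 23], [0, 0, 0.89]],
    [[-51, -210, 23], [0, 0, 1.06]],
    [[-51, -242, 23], [0, 0, 1.23]],
    [[-51, -270, 23], [0, 0, 1.4]],
    [[-51, -290, 23], [0, 0, 1.52]],
    [[-51, -295, 23], [0, 0, 1.57]]
  ]
}}

```text
clock: 11.0
position: [0.4421, -0.1368, 0.0124]
tool_rot: [-3.14, 0.0, -3.071]
force: [0.1, 0.5, -3.2]
grip_width: 0.0242
```

{"op": "move_arm", "data": {
  "motion": [
    [[0, 0, 0], [0, 0, 0]],
    [[0, 0, 0], [0, 0, 0]]
  ]
}}

```text
clock: 11.25
position: [0.4423, -0.1344, 0.0121]
tool_rot: [-3.141, 0.0, -3.072]
force: [-0.4, 0.1, -3.3]
grip_width: 0.024
```

```bash
python3 - <<'E'
from w import *
s,f=wrist(); print(s["clock"],s["grip_width"],s["position"],s["tool_rot"],s["force"],s["moment"],s["qpos"])
cv2.imwrite("pics/w8.png",f["frame"][:,:,::-1])
f=grab_frame("top"); b=(240,40,260,200,3)
im=up(f,*b)
p=s["position"]; F=fr(p[0],p[1],s["tool_rot"][2]+np.pi)
for z in (.034,): seg(im,f,F([(.052,0,z),(.167,0,z),(.157,.036,z)]),(0,0,255),b[:2],b[4])
F=fr(.6398,-.0192,.0698)
seg(im,f,F([(0,-.0428,.034),(.061,-.0428,.034)]),(255,0,255),b[:2],b[4])
cv2.imwrite("pics/t8.png",im)
f=grab_frame("scene"); crop(f["frame"],290,110,180,180,3.3,"pics/s8.png")
E
```

```text
11.25 0.023966949806656656 [ 0.44234247 -0.13443051  0.01206551] [-3.14105407e+00  2.56497638e-04 -3.07224291e+00] [-0.35601945  0.06889461 -3.2846013 ] [ 0.0140076   0.08831931 -0.024225  ] [ 0.37894371  0.6383106  -0.27692461  2.14568786  0.42392561  0.40840754
  1.40206742]
```

View pics/t8.png

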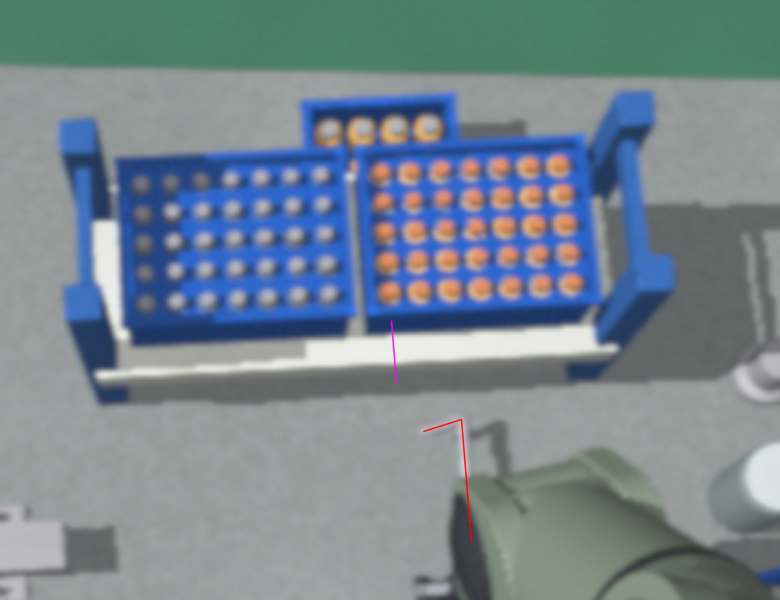

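View pics/s8.png

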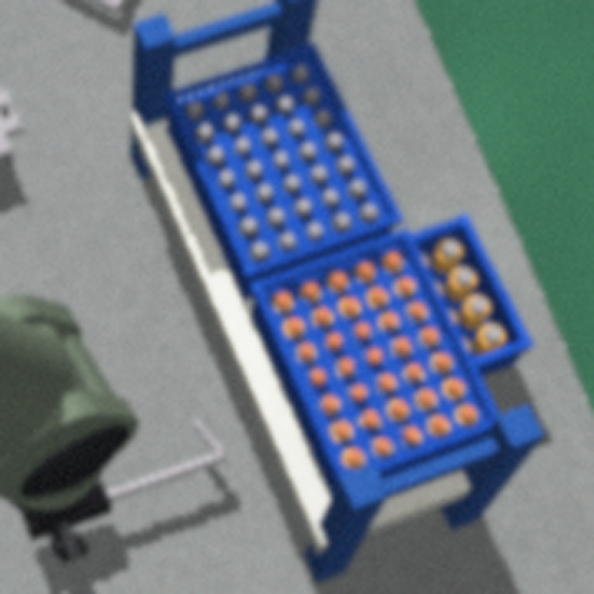

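{"op": "move_arm", "data": {
  "motion": [
    [[20, 1, 0], [0, 0, 0]],
    [[40, 3, 0], [0, 0, 0]],
    [[60, 4, 0], [0, 0, 0]],
    [[80, 6, 0], [0, 0, 0]],
    [[95, 7, 0], [0, 0, 0]],
    [[95, 7, 0], [0, 0, 0]]
  ]
}}

```text
clock: 12.15
position: [0.5378, -0.127, 0.0116]
tool_rot: [3.141, 0.0, -3.071]
force: [-0.7, -0.5, -4.1]
grip_width: 0.0242
```

{"op": "move_arm", "data": {
  "motion": [
    [[12, 1, 0], [0, 0, 0]],
    [[24, 1.5, 0], [0, 0, 0]],
    [[34, 2.5, 0], [0, 0, 0]],
    [[34, 2.5, 0], [0, 0, 0]]
  ]
}}

```text
clock: 12.65
position: [0.5719, -0.1249, 0.0116]
tool_rot: [3.141, 0.0, -3.071]
force: [-0.0, -0.6, -3.3]
grip_width: 0.0243
```

{"op": "move_arm", "data": {
  "motion": [
    [[-0.5, 8, 0], [0, 0, 0]],
    [[-1, 16, 0], [0, 0, 0]],
    [[-1.5, 24, 0], [0, 0, 0]],
    [[-1.5, 24, 0], [0, 0, 0]]
  ]
}}

```text
clock: 13.15
position: [0.5697, -0.1001, 0.0118]
tool_rot: [3.141, 0.0, -3.07]
force: [-0.6, 0.9, -2.6]
grip_width: 0.024
```

{"op": "move_arm", "data": {
  "motion": [
    [[-0.5, 6, 0], [0, 0, 0]],
    [[-1, 12, 0], [0, 0, 0]],
    [[-1.5, 18, 0], [0, 0, 0]],
    [[-1.5, 18, 0], [0, 0, 0]]
  ]
}}

```text
clock: 13.65
position: [0.5682, -0.0824, 0.0117]
tool_rot: [3.141, 0.0, -3.071]
force: [-0.1, -0.2, -2.7]
grip_width: 0.0243
```

{"op": "move_arm", "data": {
  "motion": [
    [[-4, -0.3, 0], [0, 0, 0]],
    [[-8, -0.6, 0], [0, 0, 0]],
    [[-12, -0.8, 0], [0, 0, 0]],
    [[-16, -1.1, 0], [0, 0, 0]],
    [[-20, -1.4, 0], [0, 0, 0]],
    [[-24, -1.7, 0], [0, 0, 0]]
  ]
}}

```text
clock: 14.4
position: [0.5446, -0.0848, 0.0119]
tool_rot: [-3.142, 0.001, -3.071]
force: [4.4, 0.3, -3.6]
grip_width: 0.0248
```

```bash
python3 - <<'E'
from w import *
f=grab_frame("top"); crop(f["frame"],260,50,200,130,4,"pics/t9.png")
E
```

```text
(no output)
```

View pics/t9.png

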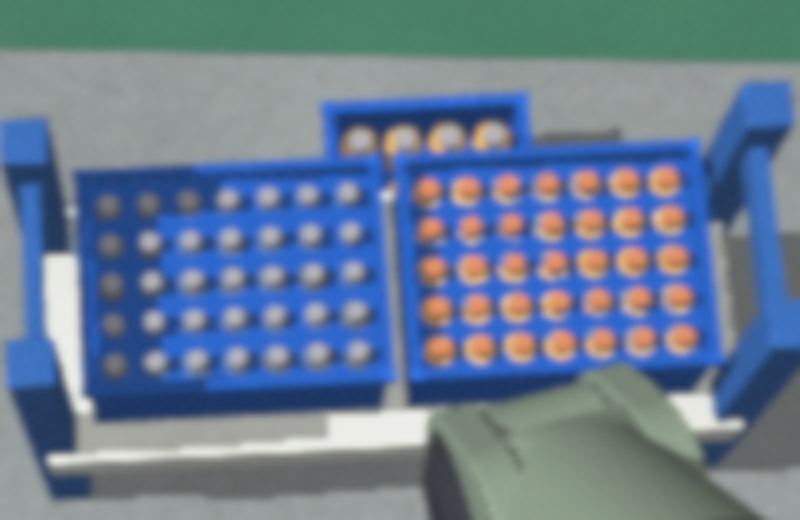

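The loop is caught: the pull reads 4.4 N, which matches the friction, and the tray's back is moving under the shelf. I'll keep pulling gently.

{"op": "move_arm", "data": {
  "motion": [
    [[-4, -0.3, 0], [0, 0, 0]],
    [[-8, -0.6, 0], [0, 0, 0]],
    [[-12, -0.8, 0], [0, 0, 0]],
    [[-16, -1.1, 0], [0, 0, 0]],
    [[-20, -1.4, 0], [0, 0, 0]],
    [[-24, -1.7, 0], [0, 0, 0]],
    [[-28, -2, 0], [0, 0, 0]],
    [[-32, -2.2, 0], [0, 0, 0]],
    [[-36, -2.5, 0], [0, 0, 0]],
    [[-40, -2.8, 0], [0, 0, 0]],
    [[-44, -3.1, 0], [0, 0, 0]],
    [[-48, -3.3, 0], [0, 0, 0]]
  ]
}}

```text
clock: 15.95
position: [0.496, -0.0882, 0.0117]
tool_rot: [-3.142, -0.0, -3.071]
force: [4.2, -1.4, -3.3]
grip_width: 0.0243
```

{"op": "move_arm", "data": {
  "motion": [
    [[-4, -0.3, 0], [0, 0, 0]],
    [[-8, -0.6, 0], [0, 0, 0]],
    [[-12, -0.8, 0], [0, 0, 0]],
    [[-16, -1.1, 0], [0, 0, 0]],
    [[-20, -1.4, 0], [0, 0, 0]],
    [[-24, -1.7, 0], [0, 0, 0]],
    [[-28, -2, 0], [0, 0, 0]],
    [[-32, -2.2, 0], [0, 0, 0]],
    [[-36, -2.5, 0], [0, 0, 0]],
    [[-40, -2.8, 0], [0, 0, 0]],
    [[-44, -3.1, 0], [0, 0, 0]],
    [[-44, -3.1, 0], [0, 0, 0]]
  ]
}}

```text
clock: 17.45
position: [0.4515, -0.0911, 0.0116]
tool_rot: [3.142, -0.001, -3.071]
force: [0.3, 0.7, -2.3]
grip_width: 0.0242
```

```bash
cat > chk.py <<'E'
from w import *
tag=sys.argv[1]; s_=float(sys.argv[2])
s=observe(); print(s["position"],s["force"])
R=(.6398,-.0192,.0698); F=fr(*R); ry=-.0428; w0=.12-s_
for cam,b in (("top",(300,110,130,100,6)),("scene",(330,140,110,110,5))):
    f=grab_frame(cam); im0=up(f,*b); im=im0.copy()
    seg(im,f,F([(0,.23,.085),(0,-.23,.085)]),(0,255,0),b[:2],b[4])
    seg(im,f,F([(w0,ry+.07,.006),(w0,ry+.07,.068),(w0,ry-.07,.068),(w0,ry-.07,.006)]),(255,0,255),b[:2],b[4])
    seg(im,f,F([(w0,ry,.06),(w0-.05,ry,.06),(w0-.05,ry,.008)]),(0,0,255),b[:2],b[4])
    cv2.imwrite(f"pics/c_{cam}_{tag}.png",im); cv2.imwrite(f"pics/d_{cam}_{tag}.png",im0)
E
python3 chk.py a .108
```

```text
[ 0.45150054 -0.09112079  0.01160687] [ 0.3355465   0.72204437 -2.32321166]
```

View pics/c_top_a.png

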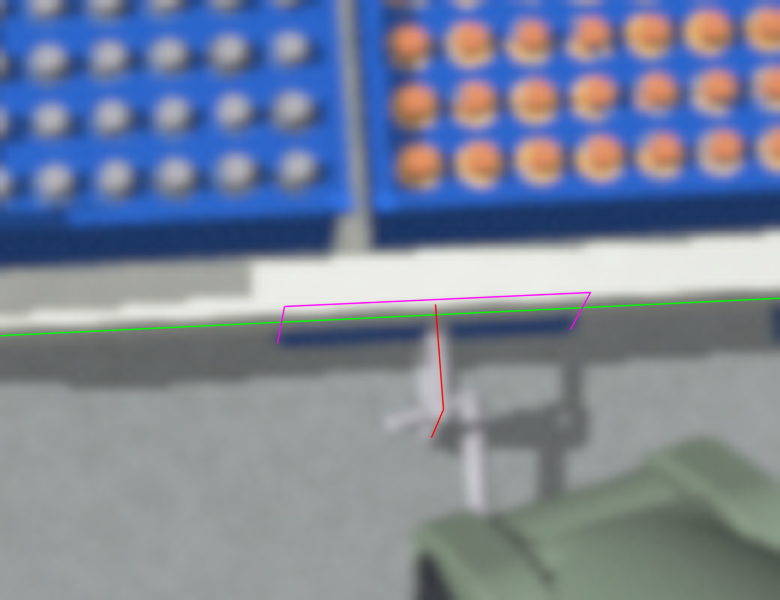

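View pics/c_scene_a.png

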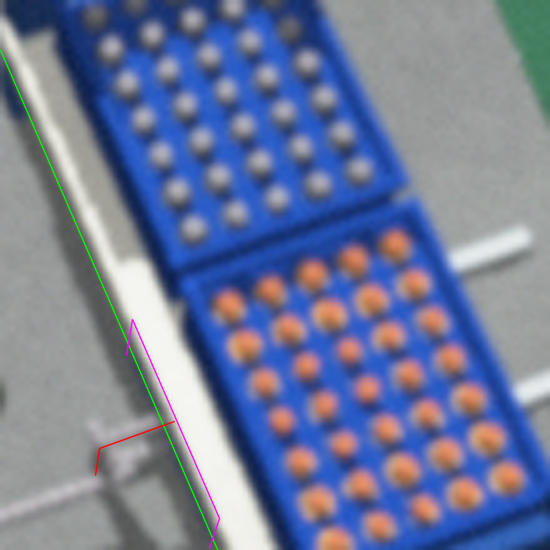

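{"op": "move_arm", "data": {
  "motion": [
    [[-3, -0.2, 0], [0, 0, 0]],
    [[-6, -0.4, 0], [0, 0, 0]],
    [[-9, -0.6, 0], [0, 0, 0]],
    [[-11, -0.8, 0], [0, 0, 0]],
    [[-11, -0.8, 0], [0, 0, 0]]
  ]
}}

```text
clock: 18.18
position: [0.4409, -0.0921, 0.0117]
tool_rot: [-3.142, -0.0, -3.071]
force: [2.2, 0.5, -3.8]
grip_width: 0.0244
```

```bash
python3 chk.py b .120; python3 -c "
import cv2;im=cv2.imread('pics/d_top_b.png');cv2.imwrite('pics/d_b2.png',cv2.resize(im[250:480,250:620],None,fx=2.1,fy=2.1,interpolation=cv2.INTER_CUBIC))"
```

```text
[ 0.4409124  -0.09206503  0.01168733] [ 2.24514997  0.47716522 -3.80982447]
```

View pics/c_top_b.png

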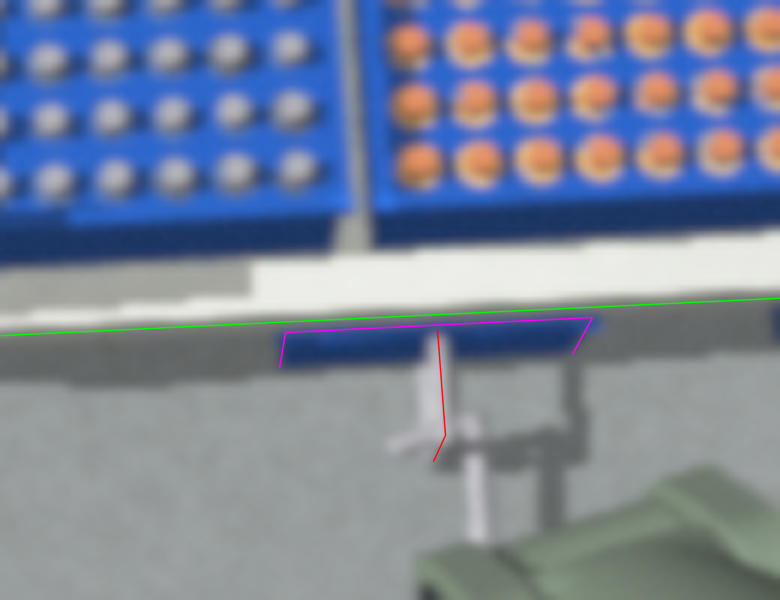

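View pics/c_scene_b.png

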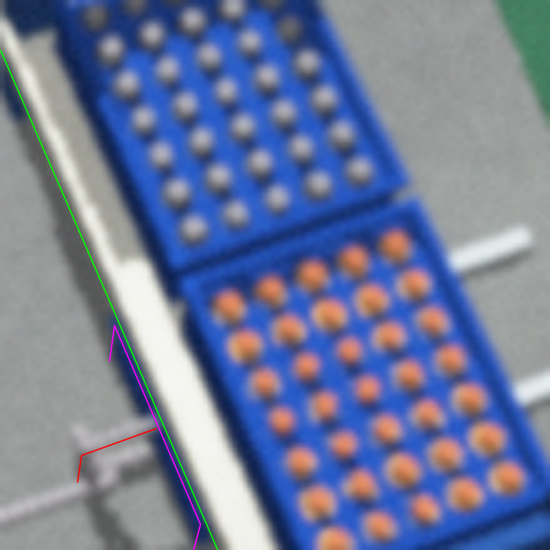

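View pics/d_b2.png

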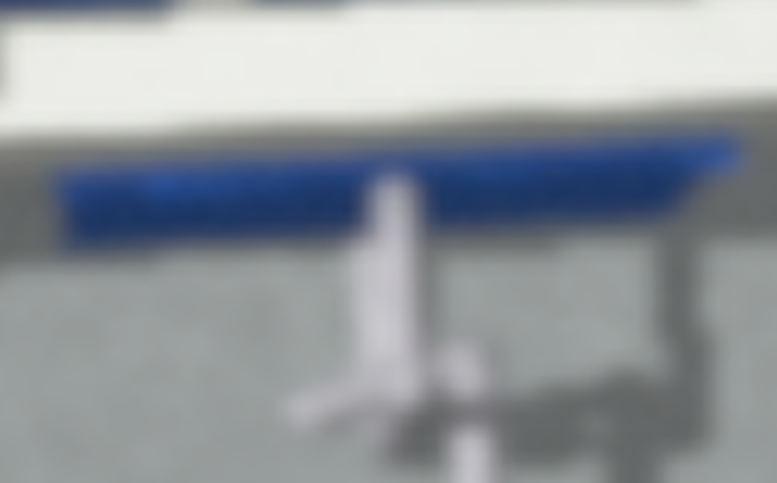

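Every measure agrees on a slide of about 0.120: the wall's bottom edge at (283,368) to (575,352), the loop end at (440,443), and the hook travel. Now I'll unhook.

{"op": "move_arm", "data": {
  "motion": [
    [[4, 0.3, 0], [0, 0, 0]],
    [[8, 0.6, 0], [0, 0, 0]],
    [[12, 0.8, 0], [0, 0, 0]],
    [[16, 1.1, 0], [0, 0, 0]],
    [[16, 1.1, 0], [0, 0, 0]]
  ]
}}

```text
clock: 18.9
position: [0.4575, -0.0909, 0.0117]
tool_rot: [3.142, 0.0, -3.071]
force: [0.1, 0.5, -2.9]
grip_width: 0.0247
```

{"op": "move_arm", "data": {
  "motion": [
    [[0.5, -8, 0], [0, 0, 0]],
    [[1.1, -16, 0], [0, 0, 0]],
    [[1.7, -24, 0], [0, 0, 0]],
    [[2.2, -32, 0], [0, 0, 0]],
    [[2.8, -40, 0], [0, 0, 0]],
    [[3.5, -50, 0], [0, 0, 0]],
    [[4.2, -60, 0], [0, 0, 0]],
    [[4.2, -60, 0], [0, 0, 0]]
  ]
}}

```text
clock: 19.9
position: [0.4614, -0.1519, 0.0117]
tool_rot: [-3.141, 0.0, -3.073]
force: [0.7, 0.9, -2.8]
grip_width: 0.0245
```

```bash
python3 chk.py c .120
```

```text
[ 0.46135081 -0.1518611   0.01165031] [ 0.73553606  0.8793567  -2.81722309]
```

View pics/c_top_c.png

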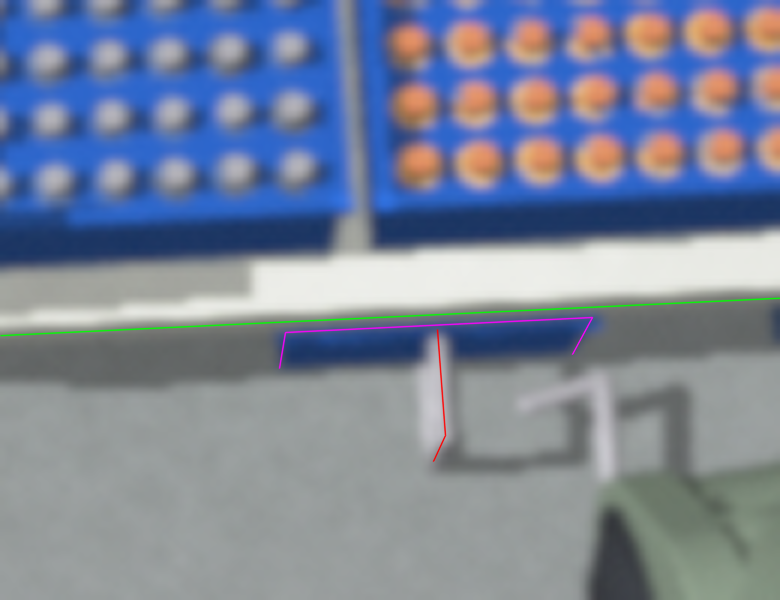

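The rod is unhooked, and the tray still matches the 0.120 overlay. Now I'll carry the rod aside and lay it down.

{"op": "move_arm", "data": {
  "motion": [
    [[-10, -15, 0], [0, 0, 0]],
    [[-20, -32, 0], [0, 0, 0]],
    [[-25, -50, 0], [0, 0, 0]],
    [[-25, -50, -8], [0, 0, 0]],
    [[-25, -50, -15], [0, 0, 0]],
    [[-25, -50, -19], [0, 0, 0]],
    [[-25, -50, -21], [0, 0, 0]],
    [[-25, -50, -22], [0, 0, 0]],
    [[-25, -50, -22], [0, 0, 0]]
  ]
}}

```text
clock: 21.12
position: [0.4366, -0.2007, -0.0101]
tool_rot: [-3.142, 0.0, -3.071]
force: [-1.1, 1.5, -0.7]
grip_width: 0.0244
```

{"op": "move_arm", "data": {
  "motion": [
    [[0, 0, 0], [0, 0, 0]],
    [[0, 0, 0], [0, 0, 0]],
    [[0, 0, 0], [0, 0, 0]],
    [[0, 0, 15], [0, 0, 0]],
    [[0, 0, 40], [0, 0, 0]],
    [[-5, 0, 80], [0, 0, 0]],
    [[-10, 0, 130], [0, 0, 0]],
    [[-10, 0, 180], [0, 0, 0]],
    [[-10, 0, 220], [0, 0, 0]],
    [[-10, 0, 220], [0, 0, 0]]
  ],
  "jaw": 60
}}

```text
clock: 22.38
position: [0.4274, -0.2014, 0.2132]
tool_rot: [-3.139, 0.004, -3.072]
force: [-0.2, 1.0, -1.1]
grip_width: 0.0602
```

{"op": "move_arm", "data": {
  "motion": [
    [[0, 40, 20], [0, 0, -0.15]],
    [[0, 90, 40], [0, 0, -0.3]],
    [[0, 140, 40], [0, 0, -0.45]],
    [[0, 190, 40], [0, 0, -0.6]],
    [[0, 240, 40], [0, 0, -0.75]],
    [[0, 290, 40], [0, 0, -0.9]],
    [[0, 340, 40], [0, 0, -1.05]],
    [[0, 390, 40], [0, 0, -1.2]],
    [[0, 430, 40], [0, 0, -1.3]],
    [[0, 450, 40], [0, 0, -1.3]],
    [[0, 450, 40], [0, 0, -1.3]]
  ]
}}

```text
clock: 23.75
position: [0.4255, 0.2502, 0.2494]
tool_rot: [-3.141, -0.0, 1.915]
force: [0.4, -0.9, 0.1]
grip_width: 0.0597
```

```bash
python3 chk.py e .120; python3 - <<'E'
from w import *
for c in("top","scene"):
    f=grab_frame(c); cv2.imwrite(f"pics/{c}_e.png",f["frame"][:,:,::-1])
print(observe()["clock"])
E
```

```text
[0.42552063 0.25022409 0.2494076 ] [ 0.40045533 -0.92704286  0.12246963]
23.95
```

View pics/top_e.png

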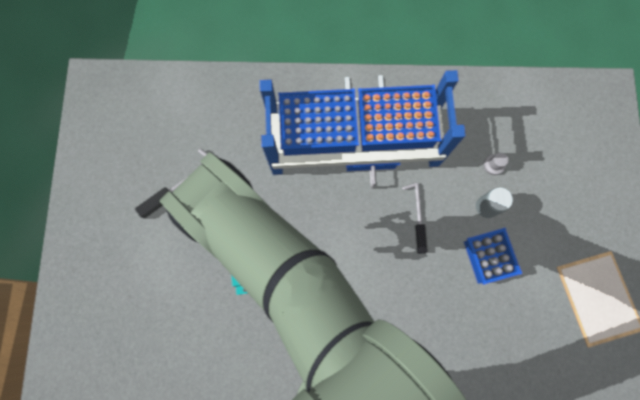

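View pics/scene_e.png

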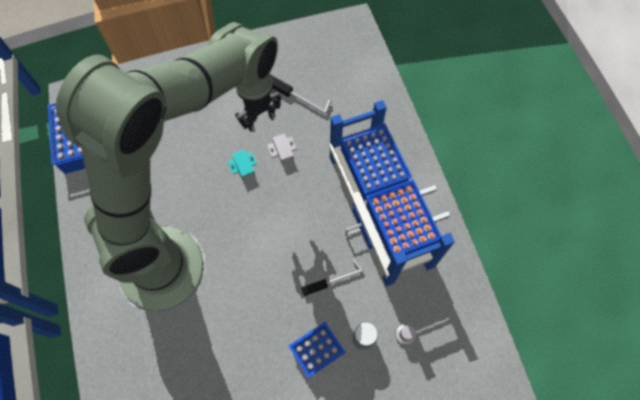

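View pics/c_top_e.png

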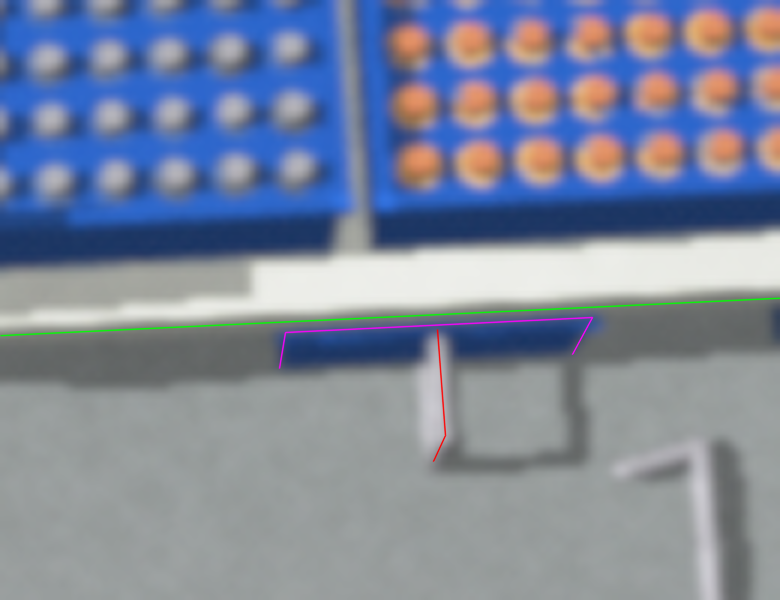

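View pics/c_scene_e.png

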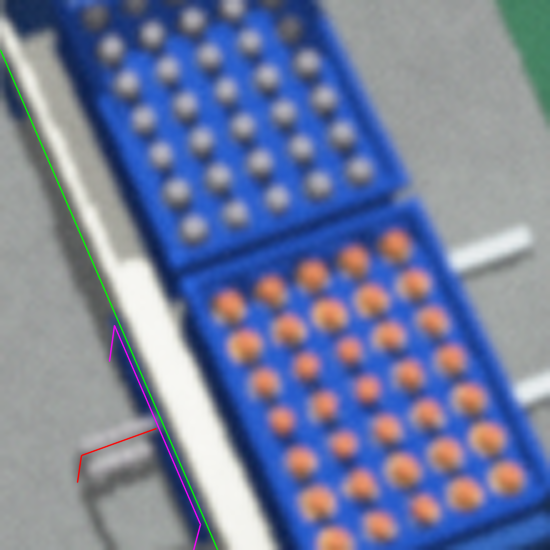

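```bash
python3 -c "
from workcell import *
print(job_done())"
```

```text
the job is handed in; nothing more can be done
None
```

The tray is pulled out level with the shelf's front edge, and the rod lies flat on the bench in front of the shelf. I handed the job in at about 24 s of the 61 s allowed.

- **Rod:** I drew the small rod out of the grey sleeve by its shaft, laid it down, and took it again by the black handle.
- **Pull:** I hooked the loop from the side and pulled the tray out slowly, at about 4 N. I then unhooked the rod and laid it about 80 mm to the side of the loop. The gripper stayed in front of the shelf and never came near the tray or loop.

**Last checks**
- **Tray position:** the top view after release gave a slide of about 0.120 m, within roughly 2 mm. The wall's bottom edge, the loop's end and the hook's travel all agreed. The tray's top rim looked about 3–5 mm further out than the model, which I took for a rim wider than the wall. I took no close-up of the wall against the shelf edge.
- **Other things:** the tote, can, bushing, larger rod and grey sleeve show no movement in the last pictures; the turquoise sleeve is clear in the scene view.

**What disagreed**
- **First grasp:** it closed on nothing. The wrist and scene pictures put the real fingertips about 17 mm behind the reported TCP, not 25 mm ahead as stated. I worked with the measured value from then on.
- **Regrasp:** as the fingers closed on the handle, the wrist read about 12 N upward for a moment, well under the limits.

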